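# Slide a plain parts-cabinet door behind its neighbour

### The job

The low parts cabinet with the sloping face has two plain sliding doors on a double track. Slide the left door (the deeper one) all the way behind its neighbour until it meets its stop, so that the left compartment stands open; it has no pull and its edge is hidden at first, and it must not be pressed hard. Leave the neighbour shut, and do not disturb the jaw inserts inside or the things that stand round the cabinet.

Things in the scene. Friction and masses are not known exactly. Their poses are not given: they have to be found in the camera images.
- cabinet: Grey metal parts cabinet (all sizes in mm), 190 deep (x) x 360 wide (y), fixed to the worktop. Origin: centre of its underside; x to its back (away from the robot), y left, z up. Its top is a face with two sliding doors that slopes 20 degrees (0.349 rad), rising to the back: 60 high in front, 130 behind. Floor inside 10 above the worktop; jaw inserts 11 thick lie in the left compartment.
- face_centre (a point): Centre of the sloping face, 95 above the cabinet's origin, in the plane of the left door's outer surface at rest. Axes: x up the slope, y the cabinet's y, z outward normal (up and towards the robot). Along y from here the left door shows from +8 (neighbour's edge) to +150 (jamb). Along x the doors are bare to 70 either side; beyond are track rails up to 11 proud.
- left_jamb (a point): Middle of the inner edge of the left jamb, on its top: a metal strip 11 proud of the left door's surface, fixed over the door's tail, 150 to the left of the face centre. Axes as the face centre. Once the door has slid, the gap between the jamb and the tail is open to the floor, 75 deep at the middle.
- rear_door (a joint): Slide of the left, deeper door, m: 0 shut (starts 0 to 0.012, tail under the jamb), grows to the cabinet's -y behind its neighbour; stop at 0.150, tail then 10 mm short of the neighbour's edge. Plain plastic sheet 176 (y) x 160 x 5. Takes about 4 N to slide. On sprung shoes: gives 3 mm at about 10 N, then hard; a fingertip pressed with 8 to 15 N drags it, less slips.
- rear_door_tail (a point): Middle of the upper edge of the left door's tail (its +y end), on its outer surface: 168 mm left of the face centre (18 mm under the jamb) when the joint is 0. The door's 5 mm edge lies below it. A fingertip let down into the open gap between the jamb and this edge can push the door on towards the cabinet's -y.
- front_door (a joint): Sliding of the neighbour (right, outer) door, m: 0 shut (as it starts; a stop keeps it from going further to -y), grows as it slides to the cabinet's +y over the left door, up to 0.14. It takes about 4 N.
- front_door_edge (a point): Middle of the neighbour's free (+y) edge, on its outer surface, 8 mm proud of the left door's surface. The neighbour is a plain grey sheet 168 long x 160 x 5 thick.
- insert_a: Serrated steel jaw insert 22 x 60 x 11, lying on the floor of the left compartment; origin at the centre of its underside, y along it.
- insert_b: A second, equal jaw insert in the left compartment; origin as the first.
- weight_200: Small knobbed calibration weight, diameter 29, 48 high, standing left of the cabinet; origin at the centre of its underside.
- vial_c: Capped vial, diameter 26, 58 high, standing right of the cabinet; origin at the centre of its underside.
- specimen_steel: Flat steel tensile specimen 20 x 150 x 4, lying behind the cabinet; origin at the centre of its underside, y along it.

How it is judged:
By the outcome, as a careful person would: the job done as asked, in the order asked, and still so for the second after the job is handed in, with the robot touching nothing.
It also fails if it takes over 40 s, if anything falls off the work surface, if the arm or the gripper's body presses on something with over 40 N, if the wrist force passes 120 N, or if a joint passes its speed limit or range.

### The arm

A 7-joint arm with a two-finger parallel gripper is mounted at the origin on a cart in front of the work surface, level with it; the furniture and walls round the work are solid. World frame = base frame: x ahead of the robot, y to its left, z up, the work surface at z = 0. Lengths are in m, angles in rad, forces in N, time in s.
With the tool pointing down it reaches from about 0.4 to 0.875 m from the base axis. Payload 19.3 kg.
Tool frame: the origin (TCP) lies between the finger pads; the fingertips stand bot.tcp_to_tips ahead of it and the grasp point (between the pads) lies 3 mm ahead of it (bot.tcp_to_tips is the distance from the TCP to the fingertips, in m); x points along the fingers, y is the direction in which the jaws open and shut, and the axes are right-handed (so a half turn about x gives the same grasp; the last joint's range is limited). The gripper opens to 85 mm and grips with 20 to 120 N. Pads are 22 mm wide; open, the fingers measure 114 mm over their backs; the gripper's body (76 mm by 85 mm) begins 54 mm behind the grasp point. The pads swing forward as they close: fully open they stand 13 mm farther back than shut.
Start: joints at [-1.288, 0.521, -0.036, 1.599, 0.021, 1.021, -0.113], TCP at [0.216, 0.586, 0.253] pointing down, gripper open.
Joint ranges: [-2.91, 2.91], [-0.3, 2.13], [-1.5, 1.42], [0.17, 2.43], [-1.26, 4.41], [0.16, 1.93], [-2.52, 2.52]. Speed limits (rad/s): [1.89, 1.89, 2.39, 2.39, 3.01, 3.01, 3.01].

### API

Orientations are given as [roll, pitch, yaw] about the fixed x, y, z axes, in that order (R = Rz(yaw) Ry(pitch) Rx(roll)).
In Python, from workcell import bot, eyes gives the robot as it stands. The module is installed in compiled form; this text tells all that it offers.
- The arm moves only by the tool step_arm, never from a script. Its argument "targets" is a list that holds one entry, the list of rows, each a list of 7 numbers: the shift along the tool's x, y, z in cm, then the turn, a rotation vector about the tool's x, y, z in rad, then the opening, from 0 (shut) to 1 (fully open). A call has 1 to 10 rows; each row is the pose to reach, as a shift and turn from the pose measured when the call began, along the tool's axes at that moment; what a row does not reach only later rows make up. A row lasts 1/10 s, in which the tool goes at most 50 mm and 8.59 degrees, less where a joint would pass 70% of its speed; a pose out of reach is approached as far as the arm can. A call with a gripper value outside its range is refused whole. The fingers move at their own pace and stop on an object; "grip_force" is the grip in N (left out, the last holds). Time passes only in rows, so rows that repeat a pose let the fingers close. It gives the time, the measured TCP pose, the force and the opening at its end, in the units of the state.
- bot.observe(): the state, without advancing time (a new reading comes with each control period).
- eyes.grab_frame(name): name is "side" or "top" or "wrist"; returns the picture (480x640x3 uint8, red, green, blue); there is no depth.
- eyes.get_calibration(name): a dict with "fx", "fy", "cx", "cy" (pixels), "k1" (the pictures are not rectified: a ray, as slopes to the right and down, at radius r is drawn at 1 + k1 r^2 times it, then the intrinsics apply), "camera_from_world" (4x4, takes a point from world to camera coordinates); the wrist camera has in their place "hand_eye" (4x4, takes a point from camera to tool coordinates, whose origin is the TCP and whose axes are the tool frame's). Camera axes: x right, y down, z forward; pixel columns grow to the right and rows downward; lengths in m; the calibration is good to about 2 mm. A picture is of the moment at which its call begins: read the wrist's pose just before it. get_calibration takes no time and is no camera call.
- bot.job_done(): hands the job in, once; it reports no verdict.
The state is a dict: "clock": time; "qpos": joint angles; "qd": joint speeds; "joint_efforts": joint torques, N m; "position": TCP position; "tool_rot": TCP orientation; "force": force on the tool from outside, world axes, zero at the start; "moment": the same for the moment, N m; "grip_width": finger opening in m.
Only numpy, scipy, OpenCV 4.12 (cv2) and the standard library are available. Lean on these libraries where they do the work, as an engineer would, in place of code of your own. Each camera call takes 0.05 s, during which the arm holds its last target.

## Working session

There is one attempt and no reset: what is moved stays moved. The work goes in short steps, Python scripts to look and compute and a tool call to move; the robot and the scene stay as the last step left them, time stands still between calls to the robot, and variables do not carry over. Pictures are saved under pics/ and viewed, and the job is handed in when it is done.

Besides the shell and the picture viewer there is one more tool, called after "Request:" as name(argument=value, ...) on one line, values as JSON. step_arm: Moves the arm, as the interface text tells. Its arguments: {"type":"object","properties":{"targets":{"type":"array","items":{"type":"array","items":{"type":"array","items":{"type":"number"}}}},"grip_force":{"type":"number"}},"required":["targets"]}

```bash
mkdir -p pics; python3 - <<'E'
from workcell import bot, eyes
import cv2
s=bot.observe(); print(s); print(bot.tcp_to_tips)
for n in ["side","top","wrist"]:
    print(n,eyes.get_calibration(n))
    cv2.imwrite(f"pics/{n}0.png",eyes.grab_frame(n)[:,:,::-1])
E
```

```text
{'clock': 0.0, 'qpos': array([-1.2882291 ,  0.52202357, -0.03633708,  1.60001017,  0.02123369,
        1.02110247, -0.11281935]), 'qd': array([-9.08853942e-04, -8.63652388e-04, -1.94138294e-03,  1.12955145e-03,
        9.45128550e-04,  6.48141084e-05, -2.35354645e-04]), 'joint_efforts': array([ 1.69675608e-03, -9.27095819e+01,  1.98134176e+00, -3.69933379e+01,
        1.80371047e-02,  8.13632912e-03, -3.77729089e-05]), 'position': array([0.21586188, 0.58620133, 0.25271889]), 'tool_rot': array([-1.4783135 ,  1.56963872, -1.83108401]), 'force': array([ 0.1194791 , -0.70410027,  0.74458666]), 'moment': array([-0.00977722,  0.02662124, -0.02622972]), 'grip_width': 0.08551317738907677}
0.022
side {'fx': 485.08801743922896, 'fy': 485.08801743922896, 'cx': 315.85404168181606, 'cy': 247.14471854826283, 'k1': -0.09479165176546425, 'camera_from_world': array([[-0.99890925, -0.04323383,  0.01763922,  0.53126016],
       [-0.03894976,  0.56315275, -0.82543437,  0.08577066],
       [ 0.02575311, -0.82522107, -0.56422244,  0.93100121],
       [ 0.        ,  0.        ,  0.        ,  1.        ]])}
[... 193 characters left out ...]
.02611652,  0.02239386],
       [-0.99491249,  0.02042004, -0.09865168,  0.50720915],
       [ 0.09805839, -0.02826267, -0.99477926,  1.01652784],
       [ 0.        ,  0.        ,  0.        ,  1.        ]])}
wrist {'fx': 359.04437806109763, 'fy': 359.04437806109763, 'cx': 317.3114634939917, 'cy': 237.54537044163843, 'k1': -0.0640905180306611, 'hand_eye': array([[ 8.72597608e-04, -2.90939848e-01,  9.56740949e-01,
        -1.20700404e-01],
       [ 9.99999603e-01,  8.31964343e-05, -8.86752161e-04,
        -1.90914611e-05],
       [ 1.78394103e-04,  9.56741343e-01,  2.90939805e-01,
        -7.37043699e-02],
       [ 0.00000000e+00,  0.00000000e+00,  0.00000000e+00,
         1.00000000e+00]])}
```

View pics/side0.png

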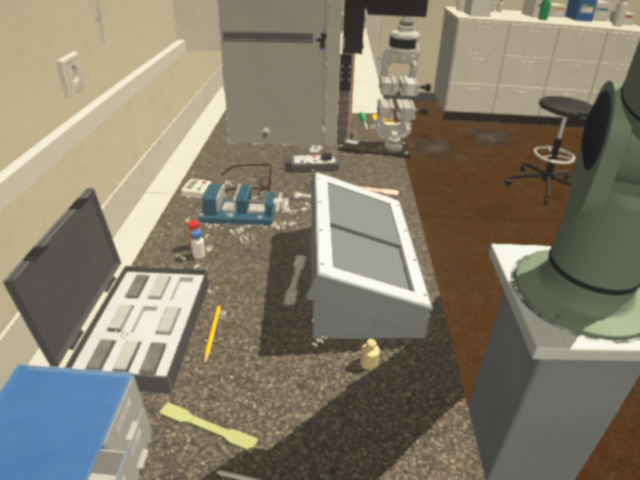

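View pics/top0.png

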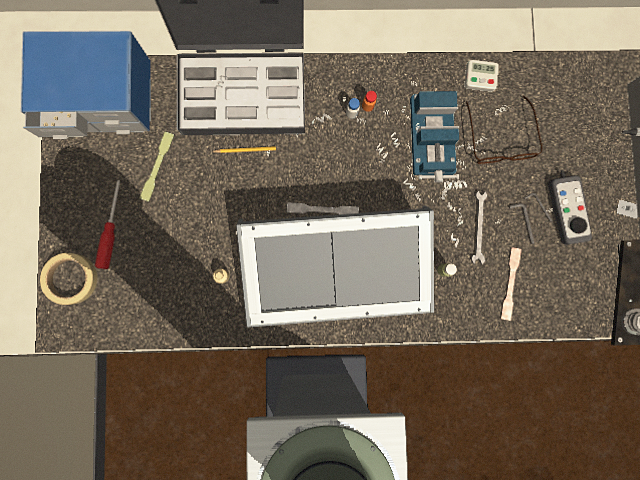

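View pics/wrist0.png

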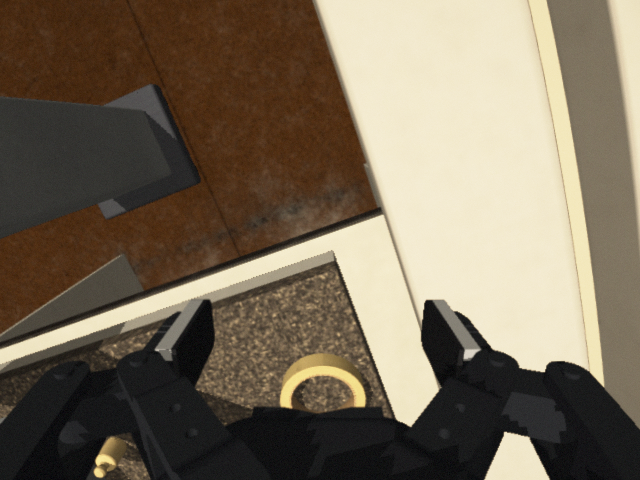

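```bash
python3 - <<'E'
import cv2
a=cv2.imread("pics/top0.png")
cv2.imwrite("pics/t1.png",cv2.resize(a[200:336,210:345],None,fx=5.9,fy=4.4,interpolation=cv2.INTER_CUBIC))
cv2.imwrite("pics/t2.png",cv2.resize(a[195:330,325:460],None,fx=5.9,fy=4.4,interpolation=cv2.INTER_CUBIC))
b=cv2.imread("pics/side0.png")
cv2.imwrite("pics/s1.png",cv2.resize(b[160:380,270:450],None,fx=3.2,fy=2.7,interpolation=cv2.INTER_CUBIC))
E
```

```text
(no output)
```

View pics/t1.png

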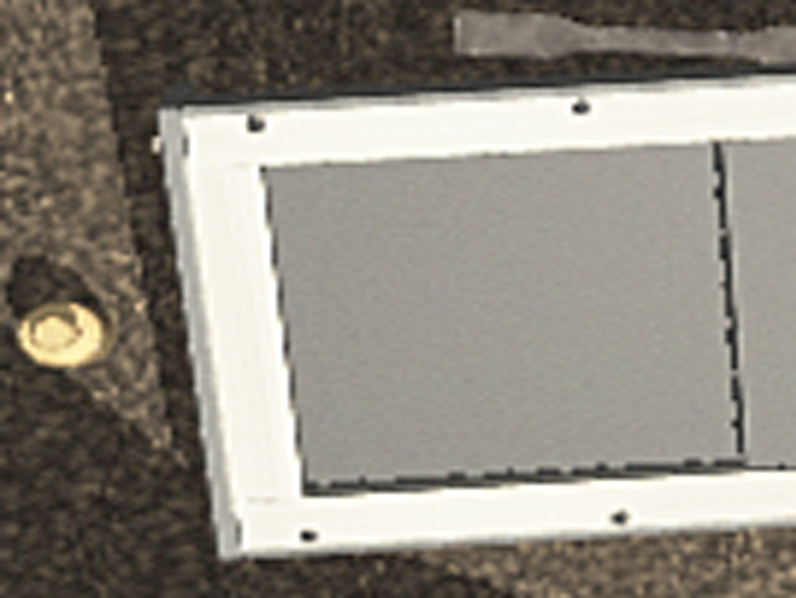

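View pics/t2.png

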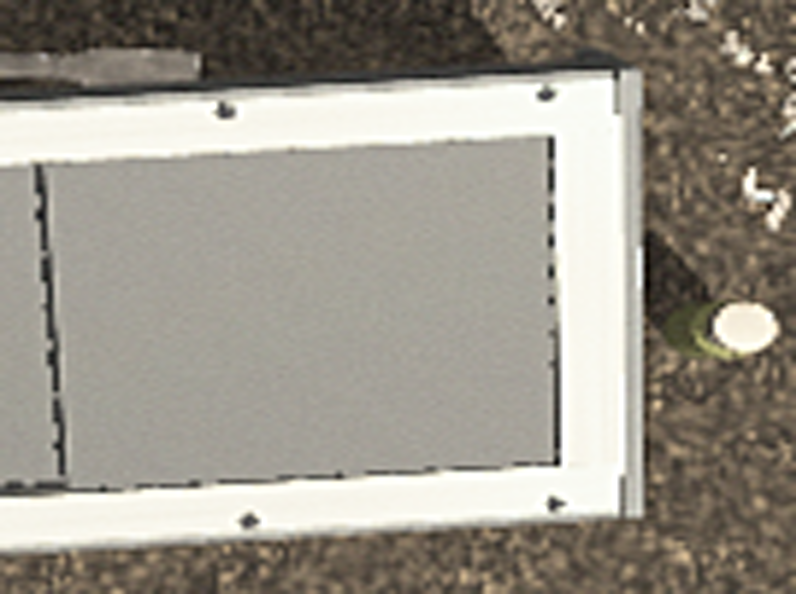

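View pics/s1.png

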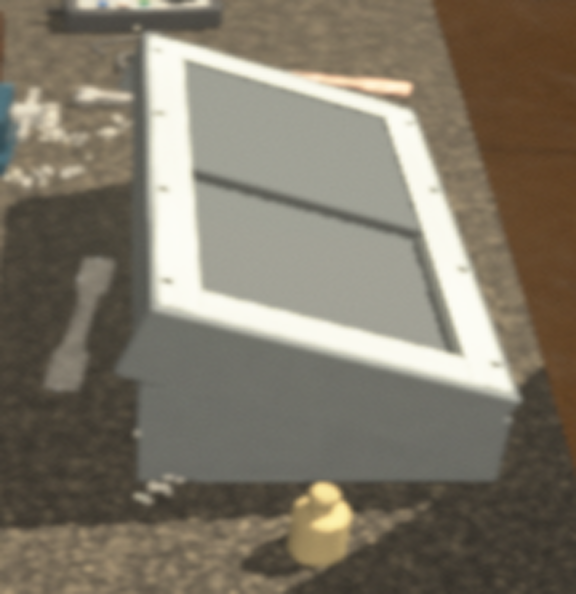

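```bash
cat > h.py <<'E'
import numpy as np, cv2
from workcell import bot, eyes
from scipy.spatial.transform import Rotation as R
def proj(c,P,Tcw=None):
    T=c["camera_from_world"] if Tcw is None else Tcw
    p=np.atleast_2d(P)@T[:3,:3].T+T[:3,3]
    s=p[:,:2]/p[:,2:]; r2=(s**2).sum(1,keepdims=True); s=s*(1+c["k1"]*r2)
    return s*[c["fx"],c["fy"]]+[c["cx"],c["cy"]]
def cabT(x,y,yaw): 
    T=np.eye(4);T[:3,:3]=R.from_euler('z',yaw).as_matrix();T[:3,3]=[x,y,0];return T
F=np.eye(4);F[:3,:3]=R.from_euler('y',-np.radians(20)).as_matrix();F[2,3]=.095
def face(p,P): 
    T=cabT(*p)@F; return np.atleast_2d(P)@T[:3,:3].T+T[:3,3]
def toolR(s): return R.from_euler('xyz',s["tool_rot"]).as_matrix()
def wristT(s):
    T=np.eye(4);T[:3,:3]=toolR(s);T[:3,3]=s["position"]
    return np.linalg.inv(T@eyes.get_calibration("wrist")["hand_eye"])
E
python3 - <<'E'
from h import *
from scipy.optimize import least_squares
P=np.array([[.07,.15,.011],[-.07,.15,.011],[.07,-.15,.011],[-.07,-.15,.011]])
t=np.array([[254.4,237.5],[261.4,313],[418.7,226.1],[419.6,300.7]])
s=np.array([[333.4,266.7],[414.7,290.7],[328.4,183],[390.9,203.7]])
ct,cs=eyes.get_calibration("top"),eyes.get_calibration("side")
for u in ([1,0],[0,1],[1,1]):
    f=lambda p:np.concatenate([u[0]*(proj(ct,face(p,P))-t).ravel(),u[1]*(proj(cs,face(p,P))-s).ravel()])
    r=least_squares(f,[.5,0,0]);print(u,r.x,r.fun.round(1))
p=r.x
print(proj(ct,face(p,[[.07,.008,.008],[-.07,.008,.008]])),proj(ct,cabT(*p)[:3,3]))
E
```

```text
[1, 0] [ 0.44628748 -0.02687708  0.05098471] [ 0.6  1.8  0.3 -2.  -0.4  1.6 -0.5 -1.6  0.  -0.  -0.  -0.  -0.  -0.
 -0.  -0. ]
[0, 1] [ 0.44399822 -0.02396101  0.04665057] [-0.   0.  -0.  -0.  -0.   0.  -0.   0.   1.2  0.8 -1.3  1.1  1.1 -1.5
 -1.1 -1.1]
[1, 1] [ 0.44509969 -0.02607157  0.04972483] [ 0.2  2.4 -0.2 -1.4 -0.8  2.4 -0.9 -0.8  0.8  0.1 -1.9  0.1  0.4 -1.9
 -1.9 -1.7]
[[332.18640012 234.07659115]
 [335.99838795 305.41368851]] [[334.88160562 270.74915502]]
```

```bash
python3 - <<'E'
from h import *
s=bot.observe();print(toolR(s).round(3), s["clock"])
E
```

```text
[[-0.     0.346  0.938]
 [-0.001  0.938 -0.346]
 [-1.    -0.001  0.   ]] 0.15
```

```bash
cat >> h.py <<'E'
CAB=[.4455,-.026,.0497]
def goal(fx,fy,fz,tilt=20):
    """tip at face coords (m); returns row from the present pose"""
    s=bot.observe(); Rn=toolR(s)
    C=cabT(*CAB)[:3,:3]@R.from_euler('y',-np.radians(tilt)).as_matrix()
    Rt=np.column_stack([-C[:,2],C[:,0],-C[:,1]])
    tip=face(CAB,[fx,fy,fz])[0]; tcp=tip-Rt[:,0]*.022
    d=Rn.T@(tcp-s["position"])*100
    rv=R.from_matrix(Rn.T@Rt).as_rotvec()
    print("tcp",tcp.round(4),"row",d.round(2),rv.round(3))
def where():
    s=bot.observe(); Rn=toolR(s); T=cabT(*CAB)@F
    tip=s["position"]+Rn[:,0]*.022
    print("t",round(s["clock"],2),"tip face mm",((T[:3,:3].T@(tip-T[:3,3]))*1000).round(1),"F face",(T[:3,:3].T@s["force"]).round(1),"tool axes in face",(T[:3,:3].T@Rn).round(3).tolist(),"q",s["qpos"].round(2),"w",round(s["grip_width"],4))
E
python3 - <<'E'
from h import *
goal(.02,.12,.06,20);goal(.02,.12,.06,10);where()
E
```

```text
tcp [0.4303 0.0934 0.1789] row [  7.43 -38.83  37.15] [ 1.156 -0.203  0.309]
tcp [0.434  0.0936 0.1799] row [  7.33 -38.69  37.49] [ 1.165 -0.101  0.155]
t 0.15 tip face mm [-140.4  622.9  195.7] F face [ 0.4 -0.9 -0.6] tool axes in face [[-0.342, 0.368, 0.865], [-0.001, 0.92, -0.392], [-0.94, -0.135, -0.315]] q [-1.29  0.52 -0.04  1.6   0.02  1.02 -0.11] w 0.0851
```

Request:
step_arm(targets=[[[3.4,-38.8,37.2,1.156,-0.203,0.309,0],[3.4,-38.8,37.2,1.156,-0.203,0.309,0],[3.4,-38.8,37.2,1.156,-0.203,0.309,0],[3.4,-38.8,37.2,1.156,-0.203,0.309,0],[3.4,-38.8,37.2,1.156,-0.203,0.309,0],[3.4,-38.8,37.2,1.156,-0.203,0.309,0],[3.4,-38.8,37.2,1.156,-0.203,0.309,0],[3.4,-38.8,37.2,1.156,-0.203,0.309,0],[3.4,-38.8,37.2,1.156,-0.203,0.309,0],[3.4,-38.8,37.2,1.156,-0.203,0.309,0]]], grip_force=40)

```text
clock: 1.15
position: [0.4117, 0.1367, 0.2221]
tool_rot: [1.573, 1.222, 0.052]
force: [1.2, 0.6, -0.8]
grip_width: -0.0001
```

```bash
python3 - <<'E'
from h import *
where();goal(.02,.12,.04,20)
E
```

```text
t 1.15 tip face mm [ 19.4 164.2 106.2] F face [ 0.9  0.5 -1.1] tool axes in face [[-0.001, 1.0, -0.0], [0.001, -0.0, -1.0], [-1.0, -0.001, -0.001]] q [-1.03  0.15  0.5   2.37  0.27  0.34 -0.73] w -0.0001
tcp [0.4371 0.0937 0.1601] row [6.62 0.07 4.43] [-0.    -0.001  0.001]
```

Request:
step_arm(targets=[[[2.5,2.0,2.2,0,0,0,0],[5.5,2.0,4.5,0,0,0,0],[6.6,2.0,4.5,0,0,0,0],[6.6,2.0,4.5,0,0,0,0],[6.6,2.0,4.5,0,0,0,0]]])

```text
clock: 1.65
position: [0.4551, 0.0928, 0.1661]
tool_rot: [1.571, 1.224, 0.048]
force: [-0.3, -0.6, -0.1]
grip_width: 0.0001
```

```bash
python3 - <<'E'
from h import *
where()
for n in ["side","wrist"]: cv2.imwrite(f"pics/{n}1.png",eyes.grab_frame(n)[:,:,::-1])
E
```

```text
t 1.65 tip face mm [ 38.8 118.1  39.5] F face [-0.4 -0.6  0.1] tool axes in face [[-0.002, 1.0, -0.002], [-0.001, -0.002, -1.0], [-1.0, -0.002, 0.001]] q [-0.57  0.31  0.2   2.35  0.35  0.16 -0.69] w 0.0001
```

View pics/side1.png

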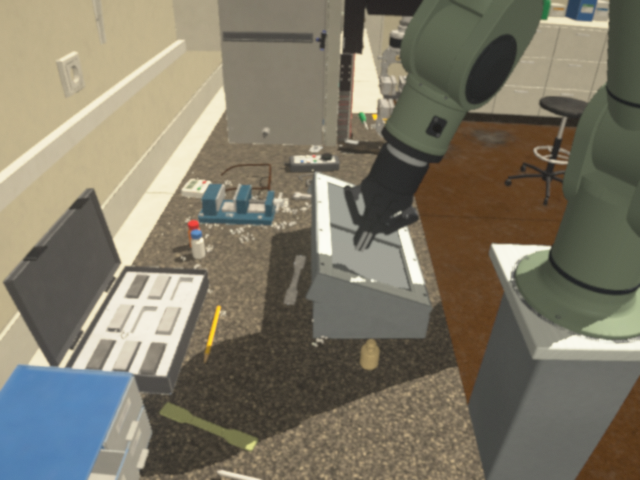

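View pics/wrist1.png

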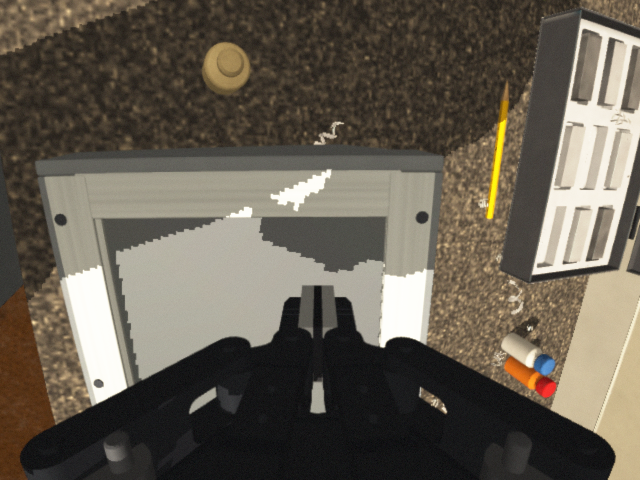

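```bash
python3 - <<'E'
from h import *
s=bot.observe()
print(proj(eyes.get_calibration("wrist"),face(CAB,[[-.07,.15,.011],[.07,.15,.011]]),wristT(s)))
goal(.04,.128,.025,8)
E
```

```text
[[100.28732187 219.79310927]
 [378.56839049 219.25999521]]
tcp [0.4651 0.1031 0.154 ] row [ 1.58  0.52 -0.89] [-0.001 -0.001 -0.209]
```

Request:
step_arm(targets=[[[0.8,0.5,-0.9,0,0,-0.1,0],[1.6,0.5,-0.9,0,0,-0.209,0],[1.6,0.5,-0.9,0,0,-0.209,0],[1.6,0.5,-0.9,0,0,-0.209,0]]])

```text
clock: 2.15
position: [0.4654, 0.1031, 0.1538]
tool_rot: [1.578, 1.43, 0.056]
force: [-1.4, -1.6, -0.4]
grip_width: -0.0003
```

```bash
python3 - <<'E'
from h import *
where()
E
```

```text
t 2.15 tip face mm [ 40.3 127.9  24.8] F face [-1.5 -1.5  0.1] tool axes in face [[-0.207, 0.978, -0.002], [0.001, -0.002, -1.0], [-0.978, -0.207, -0.001]] q [-0.3   0.39 -0.09  2.17  0.18  0.45 -0.49] w -0.0003
```

Request:
step_arm(targets=[[[1.0,0.2,0,0,0,0,0],[1.66,0.35,0,0,0,0,0],[1.66,0.35,0,0,0,0,0],[1.66,0.35,0,0,0,0,0]]])

```text
clock: 2.55
position: [0.4708, 0.1037, 0.1377]
tool_rot: [1.575, 1.43, 0.053]
force: [-0.4, 0.1, 0.3]
grip_width: 0.0003
```

```bash
python3 - <<'E'
from h import *
where()
E
```

```text
t 2.55 tip face mm [ 39.8 128.3   7.7] F face [-0.3  0.1  0.4] tool axes in face [[-0.207, 0.978, -0.001], [0.001, -0.0, -1.0], [-0.978, -0.207, -0.0]] q [-0.3   0.43 -0.08  2.17  0.2   0.42 -0.5 ] w 0.0003
```

Request:
step_arm(targets=[[[0.2,0.04,0,0,0,0,0],[0.4,0.08,0,0,0,0,0],[0.4,0.08,0,0,0,0,0]]])

```text
clock: 2.85
position: [0.4721, 0.1037, 0.1337]
tool_rot: [1.574, 1.43, 0.053]
force: [-0.5, 0.0, 0.4]
grip_width: 0.0003
```

```bash
python3 - <<'E'
from h import *
where()
E
```

```text
t 2.85 tip face mm [ 39.7 128.2   3.5] F face [-0.3  0.1  0.6] tool axes in face [[-0.207, 0.978, -0.0], [0.0, -0.0, -1.0], [-0.978, -0.207, -0.0]] q [-0.3   0.44 -0.08  2.17  0.2   0.41 -0.5 ] w 0.0003
```

Request:
step_arm(targets=[[[0.15,0.03,0,0,0,0,0],[0.25,0.05,0,0,0,0,0],[0.25,0.05,0,0,0,0,0]]])

```text
clock: 3.15
position: [0.4731, 0.1037, 0.1312]
tool_rot: [1.575, 1.43, 0.053]
force: [-2.0, 0.2, 2.6]
grip_width: 0.0004
```

```bash
python3 - <<'E'
from h import *
where()
E
```

```text
t 3.15 tip face mm [ 39.8 128.2   0.9] F face [-0.9  0.3  3.1] tool axes in face [[-0.207, 0.978, -0.001], [0.001, -0.001, -1.0], [-0.978, -0.207, -0.0]] q [-0.3   0.44 -0.08  2.17  0.2   0.4  -0.5 ] w 0.0004
```

Request:
step_arm(targets=[[[0.12,0.025,0,0,0,0,0],[0.22,0.045,0,0,0,0,0],[0.22,0.045,0,0,0,0,0]]])

```text
clock: 3.45
position: [0.4739, 0.1037, 0.1292]
tool_rot: [1.575, 1.43, 0.053]
force: [-3.3, -0.3, 8.2]
grip_width: -0.0004
```

```bash
python3 - <<'E'
from h import *
where()
E
```

```text
t 3.45 tip face mm [ 39.8 128.2  -1.3] F face [-0.3 -0.1  8.9] tool axes in face [[-0.207, 0.978, -0.001], [0.0, -0.001, -1.0], [-0.978, -0.207, -0.0]] q [-0.3   0.45 -0.08  2.17  0.2   0.4  -0.5 ] w -0.0004
```

Request:
step_arm(targets=[[[0.07,0.015,0,0,0,0,0],[0.07,0.015,0.3,0,0,0,0],[0.07,0.015,0.7,0,0,0,0],[0.07,0.015,1.1,0,0,0,0],[0.07,0.015,1.5,0,0,0,0]]])

```text
clock: 3.95
position: [0.4749, 0.0893, 0.1286]
tool_rot: [1.58, 1.43, 0.059]
force: [-3.2, 4.1, 9.1]
grip_width: 0.0001
```

```bash
python3 - <<'E'
from h import *
where()
E
```

```text
t 3.95 tip face mm [ 40.  113.7  -1.9] F face [0.3 4.2 9.5] tool axes in face [[-0.206, 0.978, -0.0], [0.001, 0.0, -1.0], [-0.978, -0.206, -0.001]] q [-0.27  0.45 -0.09  2.18  0.2   0.39 -0.47] w 0.0001
```

Request:
step_arm(targets=[[[0.03,0.005,0.4,0,0,0,0],[0.03,0.005,0.8,0,0,0,0],[0.03,0.005,1.3,0,0,0,0],[0.03,0.005,1.8,0,0,0,0],[0.03,0.005,2.3,0,0,0,0],[0.03,0.005,2.8,0,0,0,0],[0.03,0.005,3.3,0,0,0,0],[0.03,0.005,3.8,0,0,0,0]]])

```text
clock: 4.75
position: [0.477, 0.0518, 0.1285]
tool_rot: [1.584, 1.429, 0.063]
force: [-3.4, 3.7, 8.9]
grip_width: 0.0002
```

```bash
python3 - <<'E'
from h import *
where()
for n in ["side","wrist"]: cv2.imwrite(f"pics/{n}2.png",eyes.grab_frame(n)[:,:,::-1])
E
```

```text
t 4.75 tip face mm [40.1 76.2 -2.1] F face [-0.   3.8  9.5] tool axes in face [[-0.206, 0.979, 0.0], [0.002, 0.001, -1.0], [-0.979, -0.206, -0.002]] q [-0.16  0.44 -0.11  2.18  0.2   0.38 -0.38] w 0.0002
```

View pics/wrist2.png

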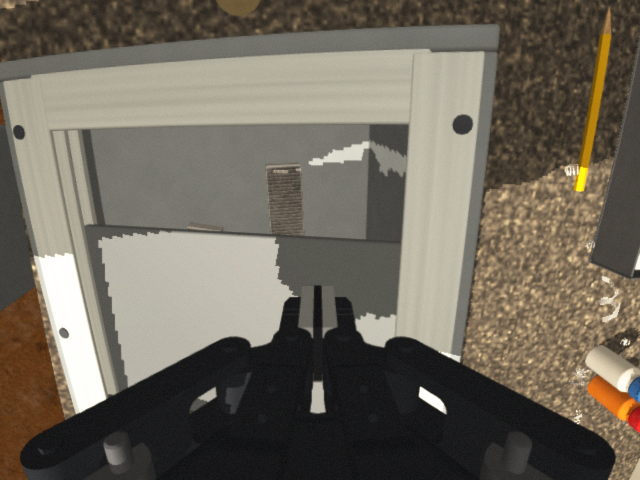

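Request:
step_arm(targets=[[[0.03,0.005,0.5,0,0,0,0],[0.03,0.005,1.0,0,0,0,0],[0.03,0.005,1.5,0,0,0,0],[0.03,0.005,2.0,0,0,0,0],[0.03,0.005,2.5,0,0,0,0],[0.03,0.005,3.0,0,0,0,0],[0.03,0.005,3.5,0,0,0,0],[0.03,0.005,4.0,0,0,0,0],[0.03,0.005,4.4,0,0,0,0]]])

```text
clock: 5.75
position: [0.4794, 0.0074, 0.1284]
tool_rot: [1.584, 1.429, 0.063]
force: [-3.2, 4.3, 8.8]
grip_width: 0.0001
```

```bash
python3 - <<'E'
from h import *
where()
E
```

```text
t 5.75 tip face mm [40.2 31.7 -2.3] F face [0.2 4.5 9.3] tool axes in face [[-0.206, 0.979, -0.0], [0.002, 0.0, -1.0], [-0.979, -0.206, -0.002]] q [-0.04  0.44 -0.13  2.18  0.19  0.38 -0.28] w 0.0001
```

Request:
step_arm(targets=[[[-1.0,-0.2,0,0,0,0,0],[-2.5,-0.5,0,0,0,0,0],[-3.5,-0.7,-3,0,0,0,0],[-3.5,-0.7,-7,0,0,0,0],[-3.5,-0.7,-8,0,0,0,0],[-3.5,-0.7,-8,0,0,0,0],[-3.5,-0.7,-8,0,0,0,0]]])

```text
clock: 6.45
position: [0.4634, 0.0861, 0.1623]
tool_rot: [1.581, 1.429, 0.06]
force: [0.5, -1.1, -0.3]
grip_width: -0.0
```

```bash
python3 - <<'E'
from h import *
where(); s=bot.observe()
for n in ["wrist","top"]: cv2.imwrite(f"pics/{n}3.png",eyes.grab_frame(n)[:,:,::-1])
w=eyes.get_calibration("wrist")
for y in (60,65,70,75,80): print(y,proj(w,face(CAB,[[.03,y/1e3,0],[-.06,y/1e3,0]]),wristT(s)).round(0).tolist())
E
```

```text
t 6.45 tip face mm [ 40.5 111.1  33.7] F face [ 0.3 -1.1 -0.5] tool axes in face [[-0.206, 0.979, -0.0], [0.001, 0.0, -1.0], [-0.979, -0.206, -0.001]] q [-0.23  0.37 -0.13  2.18  0.19  0.47 -0.46] w -0.0
60 [[311.0, 355.0], [173.0, 336.0]]
65 [[311.0, 347.0], [172.0, 329.0]]
70 [[311.0, 340.0], [171.0, 322.0]]
75 [[311.0, 332.0], [170.0, 315.0]]
80 [[311.0, 324.0], [169.0, 308.0]]
```

View pics/wrist3.png

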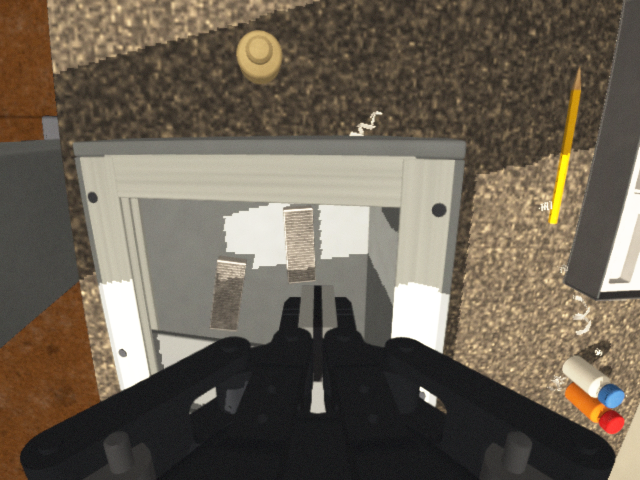

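View pics/top3.png

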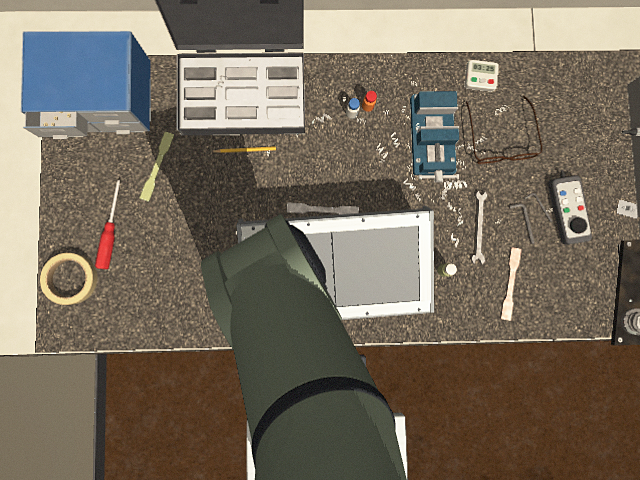

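Request:
step_arm(targets=[[[1.5,0.3,0.6,0,0,0,0],[3.0,0.63,0.6,0,0,0,0],[3.9,0.83,0.6,0,0,0,0],[3.9,0.83,0.6,0,0,0,0],[3.9,0.83,0.6,0,0,0,0]]])

```text
clock: 7.05
position: [0.4773, 0.08, 0.1248]
tool_rot: [1.58, 1.43, 0.057]
force: [-0.1, 0.6, -0.6]
grip_width: -0.0002
```

```bash
python3 - <<'E'
from h import *
where()
E
```

```text
t 7.05 tip face mm [ 40.5 104.3  -6.2] F face [-0.3  0.6 -0.5] tool axes in face [[-0.206, 0.978, -0.002], [0.001, -0.002, -1.0], [-0.978, -0.206, -0.001]] q [-0.23  0.46 -0.1   2.18  0.22  0.38 -0.47] w -0.0002
```

Request:
step_arm(targets=[[[0,0,0.8,0,0,0,0],[0,0,1.6,0,0,0,0],[0,0,2.3,0,0,0,0],[0,0,2.7,0,0,0,0],[0,0,3.1,0,0,0,0],[0,0,3.5,0,0,0,0],[0,0,4.0,0,0,0,0],[0,0,4.5,0,0,0,0]]])

```text
clock: 7.85
position: [0.4796, 0.0351, 0.1248]
tool_rot: [1.582, 1.429, 0.06]
force: [0.8, 4.2, 0.8]
grip_width: 0.0
```

```bash
python3 - <<'E'
from h import *
where()
E
```

```text
t 7.85 tip face mm [40.6 59.3 -6.2] F face [1.2 4.2 0.5] tool axes in face [[-0.206, 0.979, -0.001], [0.001, -0.001, -1.0], [-0.979, -0.206, -0.001]] q [-0.11  0.45 -0.13  2.18  0.22  0.38 -0.37] w 0.0
```

Pushing on the edge at about 4 N. I'll continue to just short of the stop.

Request:
step_arm(targets=[[[0,0,0.5,0,0,0,0],[0,0,1.0,0,0,0,0],[0,0,1.5,0,0,0,0],[0,0,2.0,0,0,0,0],[0,0,2.4,0,0,0,0],[0,0,2.7,0,0,0,0]]])

```text
clock: 8.45
position: [0.4811, 0.0077, 0.1248]
tool_rot: [1.582, 1.429, 0.06]
force: [1.5, 3.2, 1.3]
grip_width: 0.0001
```

```bash
python3 - <<'E'
from h import *
where()
E
```

```text
t 8.45 tip face mm [40.6 31.9 -6.2] F face [2.  3.1 0.6] tool axes in face [[-0.206, 0.979, -0.001], [0.001, -0.001, -1.0], [-0.979, -0.206, -0.001]] q [-0.03  0.45 -0.15  2.18  0.21  0.38 -0.3 ] w 0.0001
```

Request:
step_arm(targets=[[[0,0,0.1,0,0,0,0],[0,0,0.2,0,0,0,0],[0,0,0.3,0,0,0,0]]])

```text
clock: 8.75
position: [0.4813, 0.0054, 0.1248]
tool_rot: [1.587, 1.429, 0.066]
force: [-1.3, 13.3, 1.3]
grip_width: 0.0001
```

```bash
python3 - <<'E'
from h import *
where()
E
```

```text
t 8.75 tip face mm [40.7 29.6 -6.2] F face [-0.1 13.4  1.5] tool axes in face [[-0.206, 0.979, -0.001], [0.002, -0.0, -1.0], [-0.979, -0.206, -0.002]] q [-0.02  0.45 -0.15  2.18  0.21  0.38 -0.3 ] w 0.0001
```

Request:
step_arm(targets=[[[0,0,0.05,0,0,0,0],[0,0,0.05,0,0,0,0]]])

```text
clock: 8.95
position: [0.4813, 0.0055, 0.1248]
tool_rot: [1.591, 1.429, 0.07]
force: [-0.3, 7.7, 1.5]
grip_width: 0.0
```

```bash
python3 - <<'E'
from h import *
where()
E
```

```text
t 8.95 tip face mm [40.7 29.8 -6.2] F face [0.6 7.7 1.3] tool axes in face [[-0.206, 0.979, -0.0], [0.003, 0.0, -1.0], [-0.979, -0.206, -0.003]] q [-0.02  0.45 -0.15  2.18  0.21  0.38 -0.29] w 0.0
```

Request:
step_arm(targets=[[[0,0,0.15,0,0,0,0],[0,0,0.15,0,0,0,0]]])

```text
clock: 9.15
position: [0.4813, 0.0054, 0.1248]
tool_rot: [1.599, 1.429, 0.08]
force: [-1.1, 11.9, 2.2]
grip_width: -0.0002
```

```bash
python3 - <<'E'
from h import *
where()
E
```

```text
t 9.15 tip face mm [40.8 29.6 -6.3] F face [ 0.3 11.9  2.2] tool axes in face [[-0.205, 0.979, 0.001], [0.004, 0.002, -1.0], [-0.979, -0.205, -0.005]] q [-0.02  0.45 -0.15  2.18  0.21  0.38 -0.29] w -0.0002
```

Hard against the stop (12 N, no further motion). Back off, lift, move clear to look.

Request:
step_arm(targets=[[[0,0,-0.5,0,0,0,0],[0,0,-1.5,0,0,0,0],[-2,-0.4,-2.0,0,0,0,0],[-5,-1,-2.0,0,0,0,0],[-9,-1.8,-4,0,0,0,0],[-11,-2,-9,0,0,0,0],[-11,-2,-13,0,0,0,0],[-11,-2,-17,0,0,0,0],[-11,-2,-21,0,0,0,0],[-11,-2,-24,0,0,0,0]]])

```text
clock: 10.15
position: [0.4327, 0.2455, 0.2319]
tool_rot: [1.6, 1.428, 0.083]
force: [0.7, -0.0, 0.5]
grip_width: -0.0003
```

```bash
python3 - <<'E'
from h import *
where(); s=bot.observe()
for n in ["wrist","top"]: cv2.imwrite(f"pics/{n}4.png",eyes.grab_frame(n)[:,:,::-1])
E
```

```text
t 10.15 tip face mm [ 42.9 271.9 106.9] F face [ 0.8 -0.1  0.2] tool axes in face [[-0.205, 0.979, 0.002], [0.005, 0.003, -1.0], [-0.979, -0.205, -0.005]] q [-0.47  0.3  -0.26  2.04  0.25  0.71 -0.84] w -0.0003
```

View pics/wrist4.png

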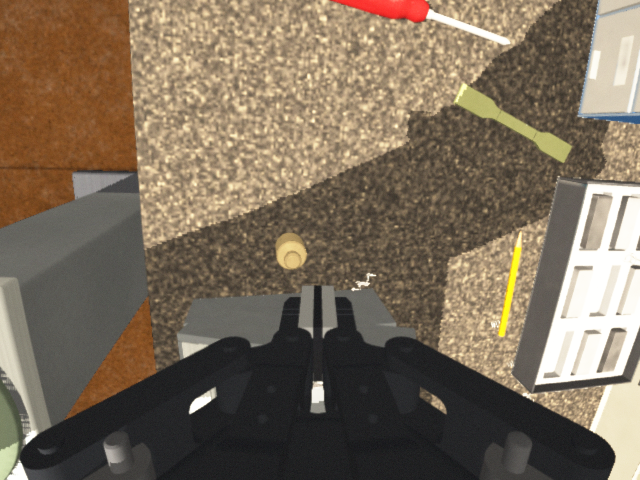

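View pics/top4.png

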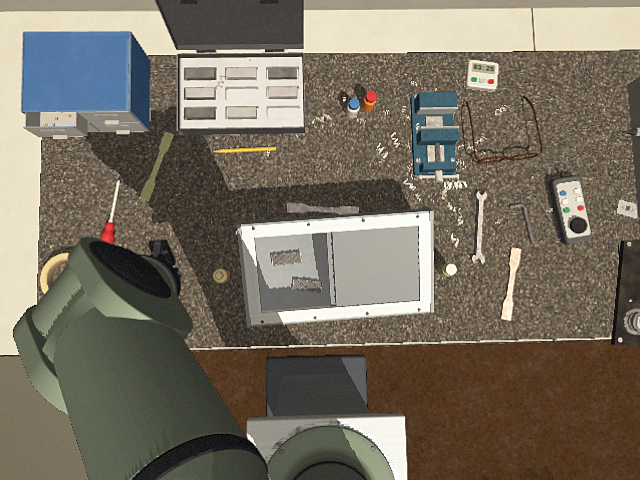

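```bash
python3 - <<'E'
from h import *
a=cv2.imread("pics/top4.png")
cv2.imwrite("pics/t5.png",cv2.resize(a[215:325,235:350],None,fx=6,fy=5,interpolation=cv2.INTER_CUBIC))
c=eyes.get_calibration("top")
for y,z in((8,8),(18,0),(150,11)): 
    q=proj(c,face(CAB,[[.05,y/1e3,z/1e3],[-.05,y/1e3,z/1e3]])); print(y,((q-[235,215])*[6,5]).round(0).tolist())
E
```

```text
8 [[586.0, 147.0], [603.0, 402.0]]
18 [[552.0, 143.0], [569.0, 396.0]]
150 [[123.0, 176.0], [152.0, 432.0]]
```

View pics/t5.png

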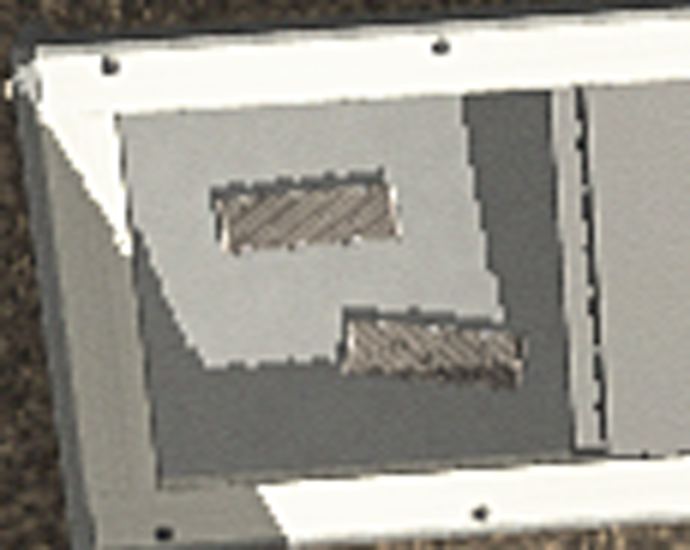

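The enlarged crop shows the tail at columns 553 to 572 and the model puts 18 mm at 552 to 569. The neighbour's edge is where it was, so the door is at its stop and the neighbour is shut.

```bash
python3 -c "
from workcell import bot
print(bot.job_done(), bot.observe()['clock'])"
```

```text
the job is handed in; nothing more can be done
the job is handed in; nothing more can be done
```

The left door is fully behind its neighbour at its stop, the left compartment stands open, and the job is handed in. It took about 10 s of the 40 s.

- **Drag:** I pressed the closed fingertips on the left door with about 9.5 N and dragged it about 96 mm, with about 4 N of drag.
- **Push:** I then lowered the fingertips about 6 mm into the open gap and pushed the tail edge until it stopped moving. The push force rose from about 4 N to 12–13 N with no further travel, which I took as the stop.

**Last checks:**
- **Doors:** The top picture puts the tail about 18 mm from the face centre, so the slide is about 0.150 m. The neighbour's edge is still at 8 mm, so it is still shut.
- **Surroundings:** The two jaw inserts lie flat on the floor. The weight, vial and steel specimen look unmoved by eye. The arm stands clear, with no force reading beyond noise.

No check failed. Camera positions are good to about 2 mm.

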